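# Step the rotary parts table round with its ratchet lever

### The job

Hold the upright handle of the rotary parts table's ratchet lever and pump it to and fro, so that the table steps round one tooth at a time, until the open white jar standing on the table has come to the steel pointer. Stop there (the ratchet cannot go back), let go of the handle, and turn the table only by its lever: do not touch the toothed table or the things standing on it.

Things in the scene. Friction and masses are not known exactly. Their poses are not given: they have to be found in the camera images.
- rotary_table: Round metal table, 152 mm across its 16 saw teeth, top 46 mm up, on a fixed round grey base 204 mm across. Origin on its vertical turning axis, at the work surface. Jar, red cap, flat brown medallion and orange plug are fixed on it. Turns counter-clockwise (seen from above) only and stays where left. A tooth is 22.5 degrees. Starts 3 to 5 teeth short, perhaps between teeth.
- handle (a point): Centre line of the lever's upright round black handle, 85 mm up: bar 20 mm thick, sides plain from 33 to 103 mm up, top at 107 mm. Stands 150 mm from the table's axis and swings level about it, 0.25 rad either side of its middle, between stops. Working stroke: counter-clockwise (from above), 3 N, to the stop; return: clockwise to within 10 mm of the other stop. Stays where left.
- jar (a point): Centre of the open white jar (52 mm in diameter, 58 mm high), 75 mm above the work surface and 46 mm from the table's axis; it goes round with the table, 18 mm for each tooth. Every full working stroke ends with the table in one of 16 positions, one of which has the jar at the pointer.
- mark (a point): Fixed point where the jar's centre must come: 46 mm from the table's axis towards the steel pointer (a short level spike on a post, 60 mm high and 98 mm from the axis, at the edge of the base), 75 mm above the work surface. Its y axis points from the table's axis to the pointer; the middle of the handle's swing lies in its -x direction from the table's axis.

How it is judged:
By the outcome, as a careful person would: the job done as asked, in the order asked, and still so for the second after the job is handed in, with the robot touching nothing.
It also fails if it takes over 58 s, if anything falls off the work surface, if the arm or the gripper's body presses on something with over 40 N, if the wrist force passes 120 N, or if a joint passes its speed limit or range.

### The arm

A 7-joint arm with a two-finger parallel gripper is mounted at the origin on a cart in front of the work surface, level with it; the furniture and walls round the work are solid. World frame = base frame: x ahead of the robot, y to its left, z up, the work surface at z = 0. Lengths are in m, angles in rad, forces in N, time in s.
With the tool pointing down it reaches from about 0.4 to 0.85 m from the base axis. Payload 4.5 kg.
Tool frame: the origin (TCP) lies at the very end of the fingers, on their centre line; the grasp point (between the pads) lies 19 mm behind it (tcp_to_grasp is the z of the grasp point in the tool frame, in m); z points along the fingers, y is the line along which they close (so a half turn about z gives the same grasp; the last joint's range is limited). The gripper opens to 88 mm and grips with 3 to 60 N. Pads are 18 mm wide; open, the fingers measure 123 mm over their backs; the gripper's body (75 mm by 187 mm) begins 45 mm behind the grasp point.
Start: joints at [-1.301, 0.689, -0.195, 1.565, 0.157, 0.902, -0.215], TCP at [0.146, 0.608, 0.239] pointing down, gripper open.
Joint ranges: [-3.01, 3.01], [-0.46, 2.08], [-1.47, 1.51], [0.13, 2.56], [-1, 4.14], [0.04, 2.09], [-2.66, 2.66]. Speed limits (rad/s): [2.57, 2.57, 3.14, 3.14, 3.14, 3.14, 3.14].

### API

Orientations are given as a unit quaternion [x, y, z, w].
In Python, from plant import * gives the robot as it stands. The module is installed in compiled form; this text tells all that it offers.
- The arm moves only by the shell command python3 -m jog 'ROWS' [OPENING] [FORCE]. ROWS is JSON, a list that holds one entry, the list of rows, each a list of 6 numbers: the shift along the tool's x, y, z in m, then the turn, a rotation vector about the tool's x, y, z in rad. In form: [[[dx, dy, dz, ax, ay, az], ...]]. A call has 1 to 12 rows; each row shifts and turns the commanded pose from where the row before left it, along the tool's axes as they then stand; what a row does not reach is not made up. A row lasts 1/8 s, in which the tool goes at most 62.5 mm and 10.7 degrees, less where a joint would pass 70% of its speed; a pose out of reach is approached as far as the arm can. A call with a gripper value outside its range is refused whole. OPENING is the finger opening in m, from 0 to 0.0881, set as the call begins (- or left out, the last holds). The fingers move at their own pace and stop on an object; FORCE is the grip in N (left out, the last holds). Time passes only in rows, so rows that do not move let the fingers close. It gives the time, the measured TCP pose, the force, the opening and the grip force at its end, in the units of the state.
- get_state(): the state, without advancing time (a new reading comes with each control period).
- snapshot(name): name is "side" or "top"; returns a dict with "frame" (480x640x3 uint8, red, green, blue), "mtx" (3x3 intrinsics, pixels), "D" ([k1, k2, p1, p2, k3] as OpenCV has them; the pictures are not rectified), "xyz" and "orientation" of the camera in the world. Camera axes: x right, y down, z forward; pixel columns grow to the right and rows downward; lengths in m; the calibration is good to about 2 mm. A picture is of the moment at which its call begins. There is no depth.
- finish_job(): hands the job in; it is judged then, once.
The state is a dict: "clock": time; "q": joint angles; "qd": joint speeds; "joint_torque": joint torques, N m; "tool_pos": TCP position; "eef_rot": TCP orientation; "contact_force": force on the tool from outside, world axes, zero at the start; "moment": the same for the moment, N m; "opening": opening from 0.0 (shut) to 1.0 (fully open); "finger_force": force on a finger pad.
Only numpy, scipy, OpenCV 4.12 (cv2) and the standard library are available. Lean on these libraries where they do the work, as an engineer would, in place of code of your own. Each camera call takes 0.05 s, during which the arm holds its last target. There are 200 camera calls.

## Working session

There is one attempt and no reset: what is moved stays moved. The work goes in short steps, Python scripts to look and compute and a shell command to move; the robot and the scene stay as the last step left them, time stands still between calls to the robot, and variables do not carry over. Pictures are saved under pics/ and viewed, at most 10 in all, crops included, and the job is handed in when it is done.

```bash
mkdir -p pics
python3 - <<'E'
from plant import *
import cv2
for n in("top","side"):
    s=snapshot(n);cv2.imwrite(f"pics/{n}0.png",s["frame"][:,:,::-1]);print(n,s["mtx"],s["D"],s["xyz"],s["orientation"])
print(get_state())
E
```

```text
top [[489.45807859   0.         314.89300483]
 [  0.         489.45807859 238.07748763]
 [  0.           0.           1.        ]] [-0.06549287  0.          0.          0.          0.        ] [0.53956886 0.08805932 0.93805129] [-0.69717619  0.71641481 -0.00738771  0.02531026]
side [[576.1338395    0.         321.82213365]
 [  0.         576.1338395  238.31055586]
 [  0.           0.           1.        ]] [-0.09063737  0.          0.          0.          0.        ] [0.26655124 0.75491097 0.54873495] [-0.18173485  0.85377055 -0.4758048   0.10797261]
{'clock': 0.1, 'q': array([-1.3012237 ,  0.68987595, -0.19451265,  1.56622993,  0.15726494,
        0.9025043 , -0.21509932]), 'qd': array([-0.00048592, -0.00053817,  0.0012129 , -0.00485893, -0.00178955,
        0.00049322,  0.00176801]), 'joint_torque': array([-3.47206260e-03, -5.28505433e+01, -1.27197258e+00, -1.53837758e+01,
       -5.26027149e-02,  1.90334576e-03,  3.92889501e-05]), 'tool_pos': array([0.1459027 , 0.60715025, 0.23800781]), 'eef_rot': array([ 1.17589451e-01,  9.93061960e-01, -8.14388470e-04, -4.63276034e-05]), 'contact_force': array([-0.58964769,  0.39566043,  0.68953878]), 'moment': array([-0.02488327,  0.00790737,  0.03493773]), 'finger_force': 0.0, 'opening': 1.0037370974467323}
```

View pics/top0.png

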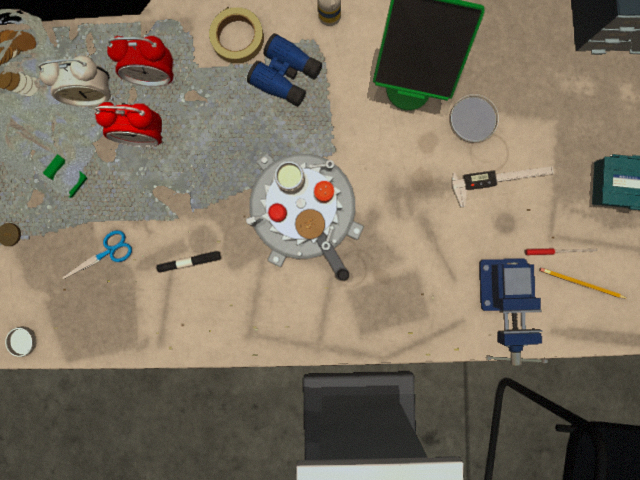

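View pics/side0.png

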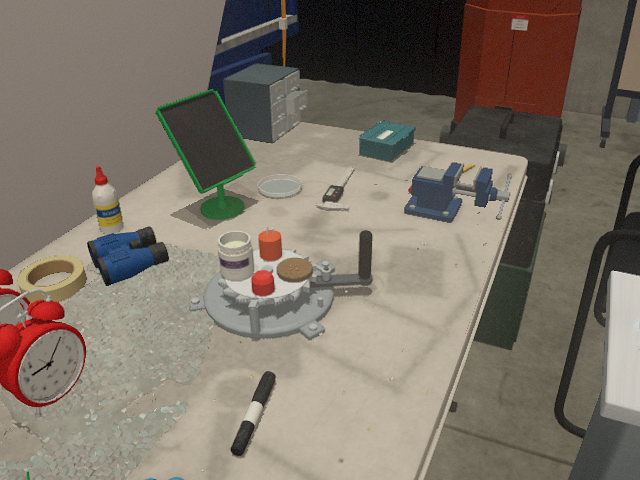

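The top view shows the table at about (302,205), the jar at (289,176), the handle top at (342,274) and the pointer at about (253,220). The side view shows the handle at (365,255) and the pointer post at (254,318). I'll enlarge the top view to read these more closely.

```bash
cat > h.py <<'E'
from plant import *
import cv2,numpy as np
from scipy.spatial.transform import Rotation as R
def ray(s,uv):
    p=cv2.undistortPoints(np.array([[uv]],float),s["mtx"],s["D"])[0,0]
    return R.from_quat(s["orientation"]).apply([p[0],p[1],1])
def at(s,uv,z):
    d=ray(s,uv);c=np.array(s["xyz"]);return c+d*(z-c[2])/d[2]
def px(s,P):
    r=R.from_quat(s["orientation"]).inv();rv=r.as_rotvec();t=-r.apply(s["xyz"])
    return cv2.projectPoints(np.array(P,float).reshape(-1,3),rv,t,s["mtx"],s["D"])[0][:,0]
def crop(s,u0,v0,w,h,k,name):
    cv2.imwrite(name,cv2.resize(s["frame"][v0:v0+h,u0:u0+w,::-1],None,fx=k,fy=k,interpolation=cv2.INTER_CUBIC))
E
python3 - <<'E'
from h import *
s=snapshot("top");crop(s,235,140,150,150,4,"pics/c1.png")
E
```

```text
(no output)
```

View pics/c1.png

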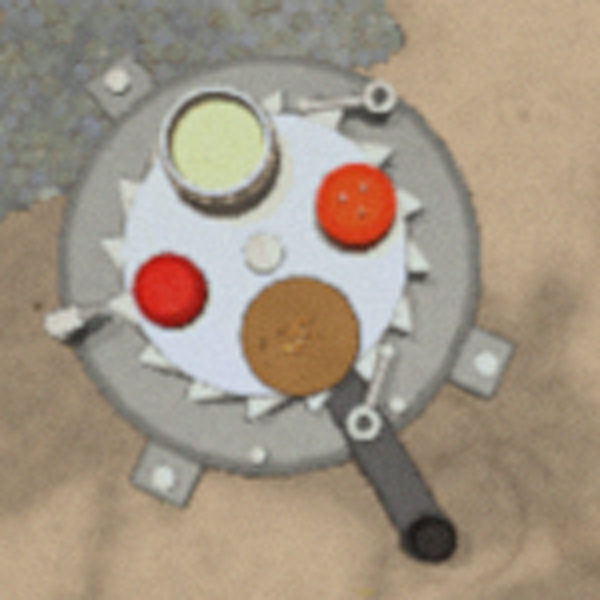

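The crop shows the hub at (264,253), the jar rim centre at (218,145), the pointer post at (65,323) with its spike pointing to the hub, the handle top at (430,538), and the stop pins at (258,455) and (398,405).

```bash
cat >> h.py <<'E'
def ang(v): return np.degrees(np.arctan2(v[1],v[0]))
E
python3 - <<'E'
from h import *
s=snapshot("top");f=lambda u,v,z:at(s,(235+u/4-.4,140+v/4-.4),z)
c=f(264,253,.05);print("hub",c,"base",f(270,266,.015))
for n,u,v,z in(("ptr",65,323,.06),("tip",125,303,.06),("jar",218,145,.104),("han",430,538,.107),("pin1",258,455,.025),("pin2",398,405,.025)):
    p=f(u,v,z);d=(p-c)[:2];print(n,p.round(4),np.hypot(*d).round(4),ang(d).round(1))
st=get_state();print(R.from_quat(st["eef_rot"]).as_matrix().round(3))
E
```

```text
hub [0.64604146 0.13440081 0.05      ] base [0.64396113 0.13353585 0.015     ]
ptr [0.6158 0.2247 0.06  ] 0.0952 108.5
tip [0.6241 0.1973 0.06  ] 0.0666 109.3
jar [0.6869 0.1502 0.104 ] 0.0438 21.2
han [0.516  0.0642 0.107 ] 0.1478 -151.6
pin1 [0.5544 0.1409 0.025 ] 0.0918 175.9
pin2 [0.576 0.075 0.025] 0.0919 -139.7
[[-0.972  0.234 -0.   ]
 [ 0.234  0.972 -0.001]
 [-0.    -0.001 -1.   ]]
```

```bash
python3 -m jog '[[[-0.03,-0.028,0,0,0,0],[-0.03,-0.028,0,0,0,0],[-0.03,-0.028,0,0,0,0],[-0.03,-0.028,0,0,0,0],[-0.03,-0.028,0,0,0,0],[-0.03,-0.028,0,0,0,0],[-0.03,-0.028,0,0,0,0],[-0.03,-0.028,0,0,0,0],[-0.03,-0.028,0,0,0,0],[-0.03,-0.028,0,0,0,0],[-0.03,-0.028,0,0,0,0],[-0.03,-0.028,0,0,0,0]]]' 0.088
python3 -m jog '[[[0,0,0,0,0,-0.105],[0,0,0,0,0,-0.105],[0,0,0,0,0,-0.105],[0,0,0,0,0,-0.105],[0,0,0,0,0,-0.105],[0,0,0,0,0,-0.105],[0,0,0,0,0,-0.103],[0,0,0,0,0,0]]]'
cat > rel.py <<'E'
from h import *
import sys
t=np.array([float(x) for x in sys.argv[1:4]])
st=get_state();Rm=R.from_quat(st["eef_rot"])
print("t",st["clock"],"pos",st["tool_pos"].round(4),"tool shift",Rm.inv().apply(t-st["tool_pos"]).round(4),"yang",ang(Rm.apply([0,1,0])).round(1),"tilt",Rm.apply([0,0,1]).round(3),"F",st["contact_force"].round(1))
E
python3 rel.py .516 .0642 .14
```

```text
clock: 1.7
tool_pos: [0.4182, 0.1958, 0.2387]
eef_rot: [0.118, 0.993, 0.0, 0.0]
contact_force: [0.8, 0.2, 0.5]
opening: 1.0
finger_force: 0.0
clock: 2.7
tool_pos: [0.4175, 0.1968, 0.2386]
eef_rot: [-0.245, 0.969, 0.0, -0.0]
contact_force: [-0.3, -0.5, -0.3]
opening: 0.991
finger_force: 0.0
t 2.7 pos [0.4175 0.1968 0.2386] tool shift [-0.0235 -0.1635  0.0986] yang 118.4 tilt [-0.  0. -1.] F [-0.3 -0.5 -0.3]
```

```bash
python3 -m jog '[[[-0.004,-0.027,0.016,0,0,0],[-0.004,-0.027,0.016,0,0,0],[-0.004,-0.027,0.016,0,0,0],[-0.004,-0.027,0.016,0,0,0],[-0.004,-0.027,0.016,0,0,0],[-0.0035,-0.0285,0.016,0,0,0],[0,0,0,0,0,0],[0,0,0,0,0,0]]]'
python3 rel.py .516 .0642 .064
python3 - <<'E'
from h import *
s=snapshot("side");crop(s,180,130,260,230,3,"pics/s1.png")
E
```

```text
clock: 3.7
tool_pos: [0.5158, 0.0656, 0.143]
eef_rot: [-0.246, 0.969, 0.001, 0.0]
contact_force: [-0.1, -0.6, 0.5]
opening: 0.997
finger_force: 0.0
t 3.7 pos [0.5158 0.0656 0.143 ] tool shift [ 0.0005 -0.0014  0.079 ] yang 118.5 tilt [-0.     0.001 -1.   ] F [-0.1 -0.6  0.5]
```

View pics/s1.png

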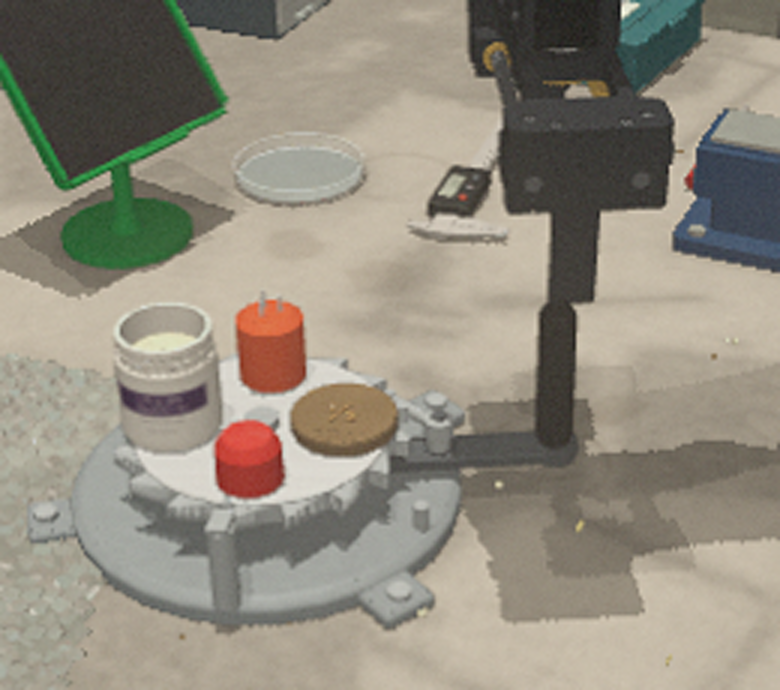

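The near finger is at crop (575,250), in line with the handle at (557,370). The hand is above the handle, so I'll descend and close.

```bash
python3 -m jog '[[[0,-0.001,0.015,0,0,0],[0,0,0.016,0,0,0],[0,0,0.016,0,0,0],[0,0,0.016,0,0,0],[0,0,0.016,0,0,0],[0,0,0,0,0,0]]]'
python3 -m jog '[[[0,0,0,0,0,0],[0,0,0,0,0,0],[0,0,0,0,0,0],[0,0,0,0,0,0],[0,0,0,0,0,0],[0,0,0,0,0,0],[0,0,0,0,0,0],[0,0,0,0,0,0]]]' 0.01 15
cat > look.py <<'E'
from h import *
import sys
C=np.array([.646,.1344])
st=get_state();d=st["tool_pos"][:2]-C
print("t",st["clock"],"pos",st["tool_pos"].round(4),"r",np.hypot(*d).round(4),"handle off mid deg",((ang(d)+161.3+180)%360-180).round(1),"yang-rad",(ang(R.from_quat(st["eef_rot"]).apply([0,1,0]))-ang(d)).round(1)%360,"F",st["contact_force"].round(1),st["opening"],st["finger_force"])
if len(sys.argv)>1:
    s=snapshot("top");crop(s,235,140,150,150,4,sys.argv[1])
    hsv=cv2.cvtColor(s["frame"],cv2.COLOR_RGB2HSV)
    m=cv2.inRange(hsv,(25,45,120),(45,255,255));m[:145]=0;m[250:]=0;m[:,:245]=0;m[:,360:]=0
    n,l,S,Cn=cv2.connectedComponentsWithStats(m);i=1+S[1:,4].argmax();
    p=at(s,Cn[i],.09);print("jar px",Cn[i],S[i,4],"to ptr deg",108.7-ang((p[:2]-C)), "r",np.hypot(*(p[:2]-C)))
E
python3 look.py pics/c2.png
```

```text
clock: 4.5
tool_pos: [0.5155, 0.0641, 0.0625]
eef_rot: [-0.247, 0.969, 0.0, -0.001]
contact_force: [-0.3, -0.4, 0.8]
opening: 1.0
finger_force: 0.0
clock: 5.5
tool_pos: [0.5167, 0.0636, 0.0637]
eef_rot: [-0.246, 0.969, 0.0, 0.0]
contact_force: [-0.9, -0.2, 0.7]
opening: 0.216
finger_force: 15.0
t 5.5 pos [0.5167 0.0636 0.0637] r 0.1474 handle off mid deg 10.0 yang-rad 269.8 F [-0.9 -0.2  0.7] 0.21628854420850444 15.000040498562157
jar px [287.82978723 174.45744681] 188 to ptr deg 86.15515403062925 r 0.049659880195397896
```

```bash
python3 -m jog '[[[0,0.006,0,0,0,0.04],[0,0.006,0,0,0,0.04],[0,0.006,0,0,0,0.04],[0,0.006,0,0,0,0.04],[0,0.006,0,0,0,0.04],[0,0.006,0,0,0,0.04],[0,0.006,0,0,0,0.04],[0,0.006,0,0,0,0.04],[0,0.006,0,0,0,0.04],[0,0.005,0,0,0,0.033],[0,0,0,0,0,0]]]'
python3 look.py pics/c3.png
```

```text
clock: 6.92
tool_pos: [0.4993, 0.1204, 0.0637]
eef_rot: [-0.051, 0.999, 0.001, 0.001]
contact_force: [5.4, -0.0, -5.5]
opening: 0.216
finger_force: 15.0
t 6.925 pos [0.4993 0.1204 0.0637] r 0.1473 handle off mid deg -13.2 yang-rad 270.4 F [ 5.4 -0.  -5.5] 0.2155189114724916 15.000750327017158
jar px [288.64431487 174.79008746] 343 to ptr deg 87.41037859472405 r 0.04854428517644657
```

View pics/c3.png

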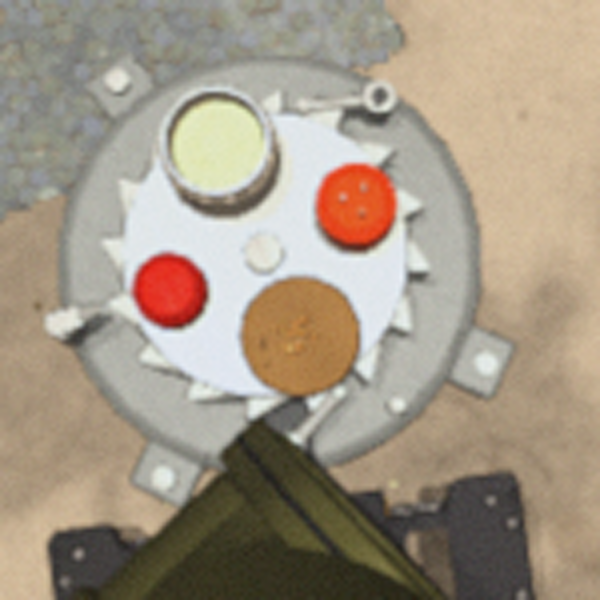

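The lever is back at -13° and the table did not move; the jar is still at crop (218,145). Next is the working stroke.

```bash
python3 -m jog '[[[0,-0.006,0,0,0,-0.04],[0,-0.006,0,0,0,-0.04],[0,-0.006,0,0,0,-0.04],[0,-0.006,0,0,0,-0.04],[0,-0.006,0,0,0,-0.04],[0,-0.006,0,0,0,-0.04],[0,-0.006,0,0,0,-0.04],[0,-0.006,0,0,0,-0.04],[0,-0.006,0,0,0,-0.04],[0,-0.006,0,0,0,-0.04],[0,-0.006,0,0,0,-0.04],[0,-0.006,0,0,0,-0.04]]]'
python3 look.py pics/c4.png
python3 -m jog '[[[0,-0.001,0,0,0,0],[0,-0.001,0,0,0,0],[0,0,0,0,0,0]]]'
python3 look.py pics/c5.png
```

```text
clock: 8.48
tool_pos: [0.5216, 0.0551, 0.0637]
eef_rot: [-0.289, 0.957, 0.002, 0.002]
contact_force: [-3.1, 15.5, -3.9]
opening: 0.22
finger_force: 15.0
t 8.475 pos [0.5216 0.0551 0.0637] r 0.1475 handle off mid deg 13.8 yang-rad 271.1 F [-3.1 15.5 -3.9] 0.22023947161275165 15.007342548187808
jar px [280.25773196 178.8556701 ] 194 to ptr deg 68.55343389914155 r 0.05040136016803651
clock: 8.9
tool_pos: [0.5215, 0.0552, 0.0637]
eef_rot: [-0.289, 0.957, 0.003, 0.001]
contact_force: [0.8, 7.4, -4.1]
opening: 0.219
finger_force: 15.0
t 8.9 pos [0.5215 0.0552 0.0637] r 0.1475 handle off mid deg 13.8 yang-rad 271.2 F [ 0.8  7.4 -4.1] 0.21884201240504317 15.019200709029974
jar px [280.12299465 178.75935829] 187 to ptr deg 68.481872463685 r 0.0506871134362133
```

One tooth done, with three left (67.5°). Repeat.

```bash
python3 -m jog '[[[0,0.006,0,0,0,0.04],[0,0.006,0,0,0,0.04],[0,0.006,0,0,0,0.04],[0,0.006,0,0,0,0.04],[0,0.006,0,0,0,0.04],[0,0.006,0,0,0,0.04],[0,0.006,0,0,0,0.04],[0,0.006,0,0,0,0.04],[0,0.006,0,0,0,0.04],[0,0.006,0,0,0,0.04],[0,0.006,0,0,0,0.04],[0,0.005,0,0,0,0.04]]]'
python3 look.py
python3 -m jog '[[[0,-0.006,0,0,0,-0.04],[0,-0.006,0,0,0,-0.04],[0,-0.006,0,0,0,-0.04],[0,-0.006,0,0,0,-0.04],[0,-0.006,0,0,0,-0.04],[0,-0.006,0,0,0,-0.04],[0,-0.006,0,0,0,-0.04],[0,-0.006,0,0,0,-0.04],[0,-0.006,0,0,0,-0.04],[0,-0.006,0,0,0,-0.04],[0,-0.006,0,0,0,-0.04],[0,-0.006,0,0,0,-0.04]]]'
python3 look.py pics/c6.png
python3 -m jog '[[[0,-0.0005,0,0,0,0],[0,0,0,0,0,0]]]'
python3 look.py pics/c7.png
```

```text
clock: 10.45
tool_pos: [0.4997, 0.1175, 0.0638]
eef_rot: [-0.051, 0.999, 0.001, 0.003]
contact_force: [8.9, 0.5, -8.7]
opening: 0.223
finger_force: 15.0
t 10.45 pos [0.4997 0.1175 0.0638] r 0.1473 handle off mid deg -12.1 yang-rad 269.3 F [ 8.9  0.5 -8.7] 0.22258237462923997 15.003468752838671
clock: 11.95
tool_pos: [0.5217, 0.0552, 0.0638]
eef_rot: [-0.29, 0.957, 0.005, 0.004]
contact_force: [2.1, 15.8, -7.0]
opening: 0.221
finger_force: 15.0
t 11.95 pos [0.5217 0.0552 0.0638] r 0.1474 handle off mid deg 13.8 yang-rad 271.2 F [ 2.1 15.8 -7. ] 0.2214001704184792 15.036295564859756
jar px [274.0483871  187.12903226] 186 to ptr deg 47.75760507864159 r 0.05000352690384057
clock: 12.25
tool_pos: [0.5215, 0.0552, 0.0638]
eef_rot: [-0.29, 0.957, 0.005, 0.004]
contact_force: [4.6, 11.2, -9.3]
opening: 0.222
finger_force: 15.0
t 12.25 pos [0.5215 0.0552 0.0638] r 0.1476 handle off mid deg 13.8 yang-rad 271.2 F [ 4.6 11.2 -9.3] 0.22186040110713243 15.024565255953348
jar px [274.49132948 187.12138728] 173 to ptr deg 48.18489580506357 r 0.04931995349894341
```

```bash
python3 -m jog '[[[0,0.006,0,0,0,0.04],[0,0.006,0,0,0,0.04],[0,0.006,0,0,0,0.04],[0,0.006,0,0,0,0.04],[0,0.006,0,0,0,0.04],[0,0.006,0,0,0,0.04],[0,0.006,0,0,0,0.04],[0,0.006,0,0,0,0.04],[0,0.006,0,0,0,0.04],[0,0.006,0,0,0,0.04],[0,0.006,0,0,0,0.04],[0,0.006,0,0,0,0.04]]]'
python3 look.py
python3 -m jog '[[[0,-0.006,0,0,0,-0.04],[0,-0.006,0,0,0,-0.04],[0,-0.006,0,0,0,-0.04],[0,-0.006,0,0,0,-0.04],[0,-0.006,0,0,0,-0.04],[0,-0.006,0,0,0,-0.04],[0,-0.006,0,0,0,-0.04],[0,-0.006,0,0,0,-0.04],[0,-0.006,0,0,0,-0.04],[0,-0.006,0,0,0,-0.04],[0,-0.006,0,0,0,-0.04],[0,-0.0065,0,0,0,-0.04]]]'
python3 look.py pics/c8.png
```

```text
clock: 13.8
tool_pos: [0.4995, 0.1169, 0.0639]
eef_rot: [-0.051, 0.999, 0.002, 0.005]
contact_force: [12.7, 0.7, -13.0]
opening: 0.218
finger_force: 15.0
t 13.8 pos [0.4995 0.1169 0.0639] r 0.1475 handle off mid deg -11.9 yang-rad 269.0 F [ 12.7   0.7 -13. ] 0.21801709026598373 15.011834332253784
clock: 15.3
tool_pos: [0.5213, 0.055, 0.064]
eef_rot: [-0.29, 0.957, 0.006, 0.006]
contact_force: [3.8, 19.1, -9.4]
opening: 0.221
finger_force: 15.0
t 15.3 pos [0.5213 0.055  0.064 ] r 0.1478 handle off mid deg 13.8 yang-rad 271.3 F [ 3.8 19.1 -9.4] 0.22145888259502797 15.035129611351294
jar px [270.68211921 199.08609272] 151 to ptr deg 22.627302180289334 r 0.05018479249421656
```

View pics/c8.png

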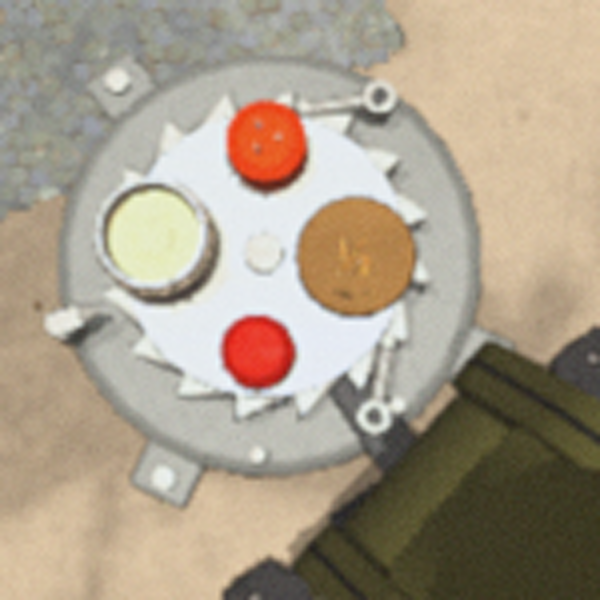

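The jar, at crop (155,235), is one tooth short of the pointer at (70,323). I'll do one more cycle, easing out the small sideways load.

```bash
python3 -m jog '[[[-0.001,0.006,0.001,0,0,0.04],[0,0.006,0,0,0,0.04],[0,0.006,0,0,0,0.04],[0,0.006,0,0,0,0.04],[0,0.006,0,0,0,0.04],[0,0.006,0,0,0,0.04],[0,0.006,0,0,0,0.04],[0,0.006,0,0,0,0.04],[0,0.006,0,0,0,0.04],[0,0.006,0,0,0,0.04],[0,0.006,0,0,0,0.04],[0,0.006,0,0,0,0.04]]]'
python3 look.py
python3 -m jog '[[[0,-0.006,0,0,0,-0.04],[0,-0.006,0,0,0,-0.04],[0,-0.006,0,0,0,-0.04],[0,-0.006,0,0,0,-0.04],[0,-0.006,0,0,0,-0.04],[0,-0.006,0,0,0,-0.04],[0,-0.006,0,0,0,-0.04],[0,-0.006,0,0,0,-0.04],[0,-0.006,0,0,0,-0.04],[0,-0.006,0,0,0,-0.04],[0,-0.006,0,0,0,-0.04],[0,-0.0065,0,0,0,-0.04]]]'
python3 look.py pics/c9.png
```

```text
clock: 16.85
tool_pos: [0.4991, 0.1166, 0.0639]
eef_rot: [-0.051, 0.999, 0.003, 0.006]
contact_force: [12.8, 2.3, -4.1]
opening: 0.22
finger_force: 15.0
t 16.85 pos [0.4991 0.1166 0.0639] r 0.1479 handle off mid deg -11.8 yang-rad 269.0 F [12.8  2.3 -4.1] 0.22008976833079763 15.005729938857257
clock: 18.35
tool_pos: [0.5211, 0.0548, 0.0639]
eef_rot: [-0.29, 0.957, 0.006, 0.008]
contact_force: [4.3, 18.4, -2.0]
opening: 0.222
finger_force: 15.0
t 18.35 pos [0.5211 0.0548 0.0639] r 0.1482 handle off mid deg 13.8 yang-rad 271.3 F [ 4.3 18.4 -2. ] 0.2218956279655612 15.020979855617043
jar px [272.74033149 207.71270718] 181 to ptr deg 4.535833551619191 r 0.048257487696792195
```

View pics/c9.png

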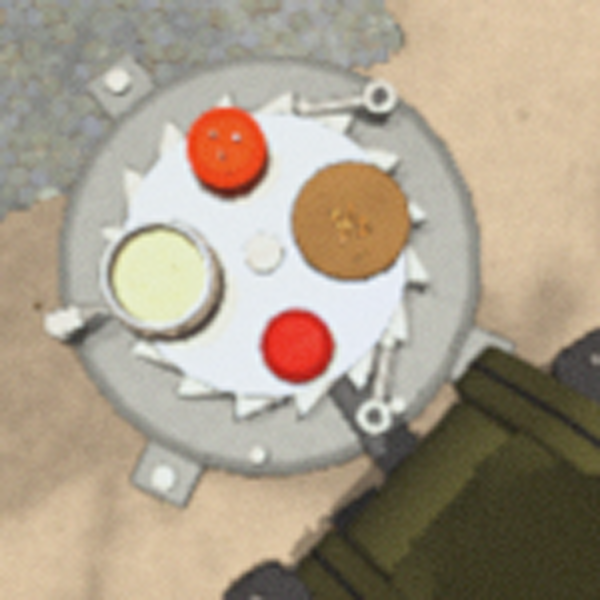

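The jar is now at crop (160,281), in front of the pointer. I'll check the angle with the rim and the caps.

Run:
```python
from h import *
s=snapshot("top");f=lambda u,v,z:at(s,(235+u/4-.4,140+v/4-.4),z)[:2]
for C in ([.646,.1344],[.6475,.1355]):
  C=np.array(C);a=lambda p,z:ang(f(*p,z)-C).round(1)
  print("jar c1,c8,c9",[a(p,.104) for p in((218,145),(153,238),(160,281))],"ptr",a((65,323),.06))
  print("red",[a(p,.07) for p in((171,290),(258,352),(297,346))],"orange",[a(p,.075) for p in((356,205),(267,145),(228,150))],"brown",[a(p,.055) for p in((300,336),(357,256),(351,220))])
```

```text
jar c1,c8,c9 [np.float64(21.2), np.float64(88.1), np.float64(112.1)] ptr 108.5
red [np.float64(113.4), np.float64(176.6), np.float64(-161.7)] orange [np.float64(-68.0), np.float64(-4.8), np.float64(17.3)] brown [np.float64(-158.1), np.float64(-94.3), np.float64(-71.7)]
jar c1,c8,c9 [np.float64(20.5), np.float64(90.0), np.float64(114.4)] ptr 109.6
red [np.float64(115.7), np.float64(178.0), np.float64(-161.0)] orange [np.float64(-70.2), np.float64(-6.4), np.float64(16.5)] brown [np.float64(-157.5), np.float64(-96.1), np.float64(-74.0)]
```

The caps give a last step of about 22° and about 85.5° in all, which puts the jar at the pointer's bearing within measuring error. I'll ease off, let go and rise.

```bash
python3 -m jog '[[[-0.001,0.0025,0,0,0,0],[0,0,0,0,0,0]]]'
python3 -m jog '[[[0,0,0,0,0,0],[0,0,0,0,0,0],[0,0,0,0,0,0],[0,0,0,0,0,0],[0,0,0,0,0,0],[0,0,0,0,0,0]]]' 0.08
python3 -m jog '[[[0,0,-0.01,0,0,0],[0,0,-0.015,0,0,0],[0,0,-0.02,0,0,0],[0,0,-0.02,0,0,0],[0,0,-0.02,0,0,0],[0,0,-0.02,0,0,0],[0,0,-0.02,0,0,0],[0,0,-0.02,0,0,0],[-0.00,0,0,0,0,0],[0,0,0,0,0,0]]]'
python3 look.py pics/c10.png
python3 - <<'E'
from h import *
s=snapshot("side");crop(s,180,130,260,230,3,"pics/s2.png")
E
```

```text
clock: 18.7
tool_pos: [0.5209, 0.0548, 0.0639]
eef_rot: [-0.289, 0.957, 0.004, 0.007]
contact_force: [11.0, 7.9, -3.7]
opening: 0.215
finger_force: 15.0
clock: 19.45
tool_pos: [0.5151, 0.0479, 0.0627]
eef_rot: [-0.288, 0.958, 0.0, -0.0]
contact_force: [-0.2, 0.1, 0.3]
opening: 0.879
finger_force: 0.0
clock: 20.7
tool_pos: [0.5149, 0.0477, 0.2076]
eef_rot: [-0.288, 0.958, -0.0, -0.0]
contact_force: [0.3, -0.1, 0.1]
opening: 0.908
finger_force: 0.0
t 20.7 pos [0.5149 0.0477 0.2076] r 0.1572 handle off mid deg 14.8 yang-rad 270.0 F [ 0.3 -0.1  0.1] 0.9079134293344809 0.0
jar px [273.21981424 208.34674923] 323 to ptr deg 2.974704719622565 r 0.04776314879998989
```

View pics/s2.png

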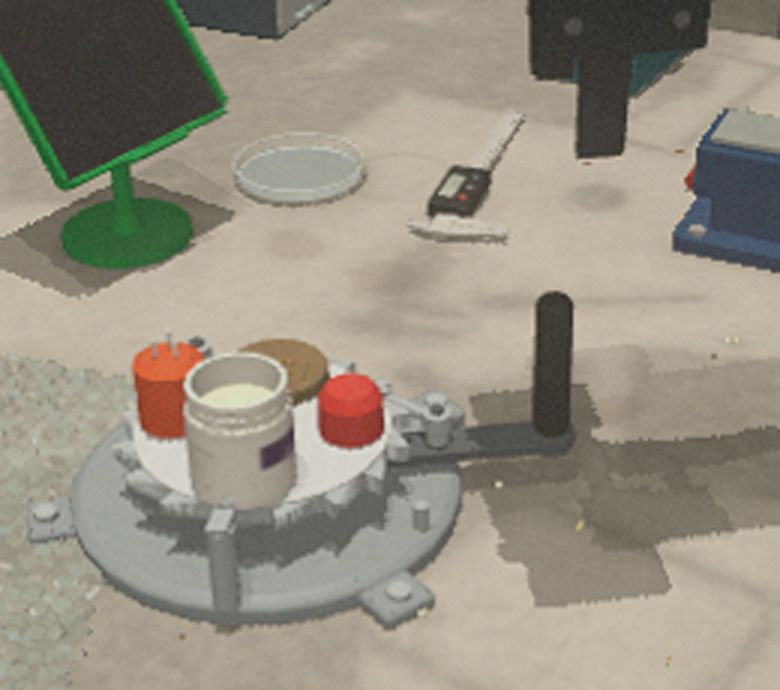

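The jar, at crop (240,430), stands behind the pointer post at (222,520). The handle at (553,365) is free and the gripper is clear above it. Handing in.

```bash
python3 -c "
from plant import *
print(finish_job())"
```

```text
the job is handed in; nothing more can be done
None
```

I pumped the lever four full strokes and the jar now stands at the steel pointer, within my few-degree camera error; the handle is released, the gripper is clear above it, and the job is handed in at about 21 s.

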